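# Lock a drilled plate into its hold-down jig

## Robot

A 6-joint arm with a two-finger parallel gripper is mounted at the origin on a cart in front of the work surface, level with it; the furniture and walls round the work are solid. World frame = base frame: x ahead of the robot, y to its left, z up, the work surface at z = 0. Lengths are in m, angles in degrees, forces in N, time in s.
With the tool pointing down it reaches from about 0.4 to 0.825 m from the base axis. Payload 7 kg.
Tool frame: the origin (TCP) lies midway between the tips of the shut fingers; the grasp point (between the pads) lies 19 mm behind it; z points along the fingers, y is the direction in which the jaws open and shut (so a half turn about z gives the same grasp; the last joint's range is limited). The gripper opens to 88 mm and grips with 3 to 60 N. Pads are 19 mm wide; open, the fingers measure 130 mm over their backs; the gripper's body (78 mm by 193 mm) begins 47 mm behind the grasp point.
Start: joints at [90.418, 20.546, 0.682, 0, -70.136, -16.507], TCP at [0.187, 0.649, 0.227] pointing down, gripper open.
Joint ranges: [-176.03, 176.03], [-82.01, 121.73], [-58.28, 71.71], [-173.87, 95.51], [-174.79, -0.11], [-173.66, 173.66]. Speed limits (degrees/s): [136.94, 136.94, 172.46, 180, 180, 180].

## Interface

Orientations are given as a 3x3 rotation matrix whose columns are the frame's x, y, z axes.
In Python, from rig import robot gives the robot as it stands. Calls block until the motion is done:
- robot.goto(position, orientation): joint-space move of the TCP to a pose.
- robot.servo_line(position, ori=None, speed=0.15): straight line of the TCP; ori=None keeps the orientation; speed is the mean speed in m/s.
- robot.movej(angles): joint-space move.
- robot.move_gripper(opening): opening from 0.0 (shut) to 1.0 (fully open); the grip force is fixed at half the most; returns when the fingers have stopped.
- robot.dwell(seconds).
- robot.ik(position, orientation): joint angles nearest the present ones, or None.
- robot.grab_frame(name): name is "side" or "top"; returns (picture, depth): 480x640x3 uint8, red, green, blue; 480x640 float32, m along the optical axis (not along the pixel's ray), 0 where there is no reading.
- robot.camera_info(name): a dict with "vfov" (degrees; the focal length in pixels is half the picture's height over the tangent of half this angle, whatever the lens; pixels are square), "cx", "cy" (the principal point, pixels), "view" (4x4, takes a point from world to camera coordinates). Camera axes: x right, y down, z forward; pixel columns grow to the right and rows downward; lengths in m; the calibration is good to about 2 mm. A picture is of the moment at which its call begins. camera_info takes no time and is no camera call.
A pose or a line that the arm cannot do raises robot.Unreachable and nothing moves.
- robot.job_done(): hands the job in, once; it reports no verdict.
Readings, each from a call of its own:
- robot.read_t(): time.
- robot.read_qpos(): joint angles.
- robot.read_qvel(): joint speeds.
- robot.read_effort(): joint torques, N m.
- robot.read_position(): TCP position.
- robot.read_tcp_rot(): TCP orientation.
- robot.read_force(): force on the tool from outside, world axes, zero at the start.
- robot.read_ft_torque(): the same for the moment, N m.
- robot.read_grip_width(): opening from 0.0 (shut) to 1.0 (fully open).
Only numpy, scipy, OpenCV 4.12 (cv2) and the standard library are available. Lean on these libraries where they do the work, as an engineer would, in place of code of your own. Each camera call takes 0.05 s, during which the arm holds its last target.

## Task

Load the drilling jig: slide the drilled plate along its channel until it is right up against the end stop, then swing the hinged frame fully down over it, and after that turn both turnbuttons so that each lies square across the frame's front bar. Leave the tape measure, the small wrench and the hex key lying where they are.

Things in the scene. Friction and masses are not known exactly. Their poses are not given: they have to be found in the camera images.
- jig: plywood base board 180 x 300 x 30 mm, fixed to the bench, with metal fittings. Origin on the bench top; the board spans x -90..90, y -170..130, z 0..30 mm in the jig's axes (x away from the robot, y left, z up; turned about z by up to 0.3 rad).
- channel_mouth (a point): middle of the open right (-y) end of the plate's channel, on its floor: jig x 0, y -120, z 30 mm. The channel runs along jig y at x -20..20 mm from here to the end stop, between two dark steel rails with tops at z 40; the board's floor goes on to y -170.
- hinge_line (a point): middle of the frame's hinge line, which is parallel to jig y: jig x 75, y 0, z 46 mm. The frame is a rectangle from 8 to 120 mm from this line, 160 mm wide (jig y -80..80), 10 mm thick (z 41..51 when down), with a 64 x 116 mm window in its middle.
- stop_face (a point): middle of the face of the end stop (a dark steel bar, top at z 40 mm) that the plate must touch: jig x 0, y 60, z 34 mm. The face looks to jig -y.
- plate_centre (a point): centre of the loose aluminium drilled plate, 35 (x) x 110 (y) x 8 mm, 0.06 to 0.11 kg, lying flat in the channel with about 2 mm play at each side, its long axis along the channel. At the start it is 40 to 75 mm short of the stop; against the stop its centre is at jig y 5 mm. Its right (-y) end, 55 mm from the centre, can be pushed.
- frame (a joint): angle of the aluminium hold-down frame, rad: 0 = flat down over the plate (hard stop), grows as it swings up and back; 1.57 is upright, 1.7 to 1.95 at the start (leaning back, away from the robot), 2.05 the back stop. Stiff hinge (friction 0.25 N m): it stays at any angle, so move it all the way; 2 to 4 N at its front bar moves it. Frame and turnbuttons do not stop one another.
- frame_bar (a point): middle of the frame's front bar (the bar farthest from the hinge, 28 mm deep x 160 mm long), on the face that is on top when the frame is down and looks away from the robot when it stands open. 106 mm from the hinge line; at z 51 mm when down.
- button_left (a joint): angle of the left (+y) turnbutton, rad, counter-clockwise from above: 0 = square across the frame's front bar (its long arm points along jig +x), +1.57 = pointing along jig +y, clear of the frame. Starts at 1.45 to 2.0; turns within +-2.3 with no stop or detent at 0, and stays where it is left (friction 0.05 N m, about 1.2 N at the pin).
- button_right (a joint): angle of the right (-y) turnbutton, rad, counter-clockwise from above: 0 = square across the front bar (long arm along jig +x), -1.57 = pointing along jig -y, clear of the frame. Starts at -2.0 to -1.45; otherwise like the left one.
- pivot_left (a point): vertical pivot axis of the left turnbutton at the top of its steel bar: jig x -65, y 50, z 60.5 mm. The bar is 18 mm wide, 7 mm thick (z 53.5..60.5), and reaches 55 mm from the pivot on the pin's side, 13 mm on the other.
- pivot_right (a point): the same for the right turnbutton: jig x -65, y -50, z 60.5 mm.
- pin_left (a point): middle of the upright push pin on the left turnbutton's long arm, 44 mm from the pivot: dark steel, 12 mm diameter, z 60.5..87.5 mm; this point is at z 74.
- pin_right (a point): the same on the right turnbutton.
- plate: the drilled plate itself; origin at the centre of its underside.
- tape_measure_centre (a point): a small loose bystander, not to be disturbed; centre of a black tape measure 37 x 80 x 69 mm standing to the left of the jig.
- wrench_centre (a point): a small loose bystander, not to be disturbed; centre of a small steel wrench 23 x 134 x 9 mm lying to the right of the jig.
- hex_key_centre (a point): a small loose bystander, not to be disturbed; centre of a dark hex key 33 x 93 x 6 mm lying to the left of the jig.
Mind the look-alikes: they are no part of the job. Leave any orange or purple look-alike of the plate alone.

How it is judged:
By the outcome, as a careful person would: the job done as asked, in the order asked, and still so for the second after the job is handed in, with the robot touching nothing.
It also fails if it takes over 69 s, if anything falls off the work surface, if the arm or the gripper's body presses on something with over 40 N, if the wrist force passes 120 N, or if a joint passes its speed limit or range.

## Working session

There is one attempt and no reset: what is moved stays moved. The work goes in short steps, each a Python script; the robot and the scene stay as the last script left them, time stands still between calls to the robot, and variables do not carry over. Pictures are saved under pics/ and viewed, and the job is handed in when it is done.

```bash
ls; mkdir -p pics; python3 - <<'E'
from rig import robot
import cv2,numpy as np
for n in("top","side"):
    p,d=robot.grab_frame(n); cv2.imwrite(f"pics/{n}0.png",p[:,:,::-1]); np.save(f"pics/{n}0.npy",d)
    c=robot.camera_info(n); print(n,c["vfov"],c["cx"],c["cy"],np.round(c["view"],4).tolist())
print(robot.read_t())
E
```

```text
pics
top 42.56057019581526 325.5072818044031 235.87614335737828 [[0.0206, -0.9998, -0.0001, 0.0275], [-0.9972, -0.0205, -0.0715, 0.5146], [0.0715, 0.0016, -0.9974, 1.2813], [0.0, 0.0, 0.0, 1.0]]
side 51.62874772339604 318.28292009940526 236.4279559304063 [[0.9738, -0.2274, 0.007, -0.4985], [-0.1228, -0.5514, -0.8252, 0.1435], [0.1915, 0.8027, -0.5649, 1.059], [0.0, 0.0, 0.0, 1.0]]
0.1
```

View pics/top0.png

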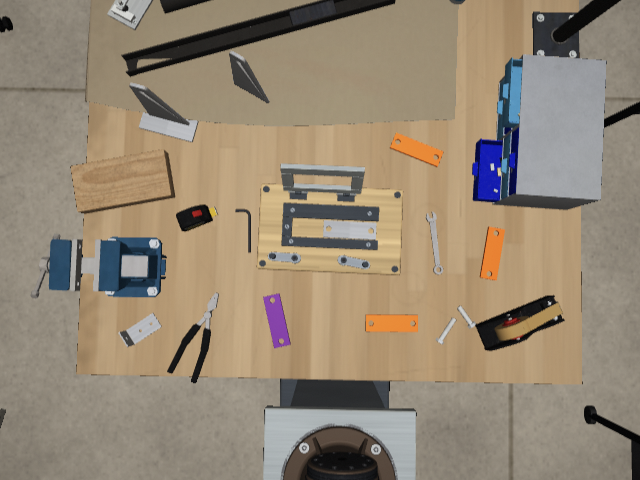

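View pics/side0.png

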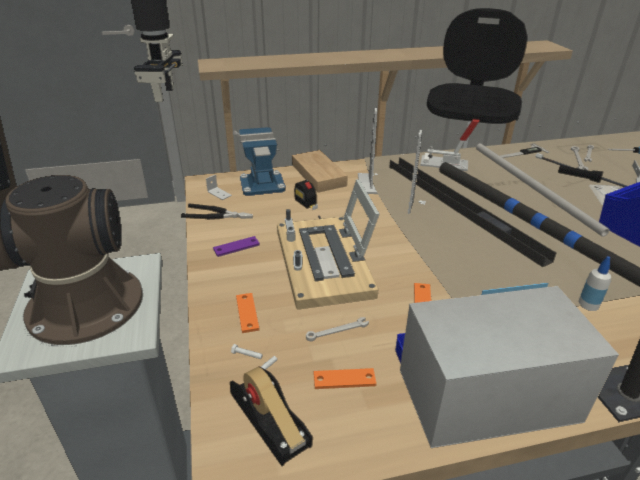

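```bash
cat > h.py <<'E'
import numpy as np,cv2
from rig import robot
def cam(n):
    c=robot.camera_info(n); f=240/np.tan(np.radians(c["vfov"]/2)); return f,c["cx"],c["cy"],np.array(c["view"])
def px2w(n,u,v,z):  # intersect the pixel ray with world height z
    f,cx,cy,V=cam(n); R,t=V[:3,:3],V[:3,3]
    o=-R.T@t; d=R.T@np.array([(u-cx)/f,(v-cy)/f,1]); return o+d*(z-o[2])/d[2]
def w2px(n,P):
    f,cx,cy,V=cam(n); q=V[:3,:3]@np.asarray(P)+V[:3,3]; return np.array([f*q[0]/q[2]+cx,f*q[1]/q[2]+cy])
def crop(n,name,u0,v0,u1,v1,s):
    p,d=robot.grab_frame(n); cv2.imwrite("pics/"+name,cv2.resize(p[v0:v1,u0:u1,::-1],None,fx=s,fy=s,interpolation=cv2.INTER_CUBIC)); return p,d
E
python3 - <<'E'
import cv2
p=cv2.imread("pics/top0.png");cv2.imwrite("pics/c1.png",cv2.resize(p[155:280,250:410],None,fx=5,fy=4.8*5/4.8,interpolation=cv2.INTER_CUBIC)[:600])
p=cv2.imread("pics/side0.png");cv2.imwrite("pics/c2.png",cv2.resize(p[165:315,260:400],None,fx=4,fy=4,interpolation=cv2.INTER_CUBIC))
E
```

```text
(no output)
```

View pics/c1.png

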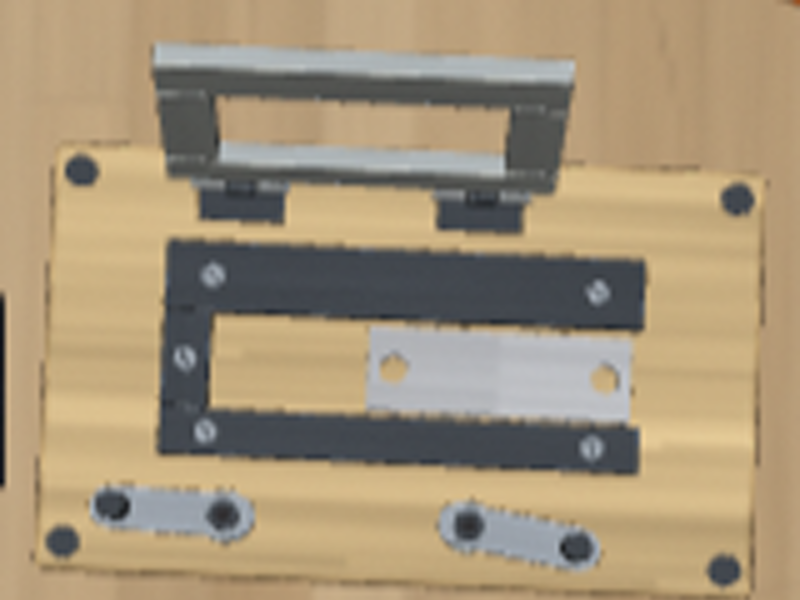

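View pics/c2.png

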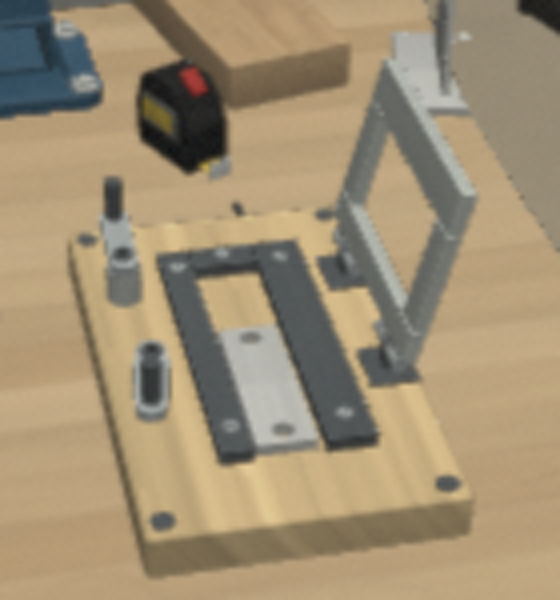

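```bash
python3 - <<'E'
from h import *
from scipy.optimize import least_squares
obs=[((60,147),(90,130,30)),((765,177),(90,-170,30)),((748,597),(-90,-170,30)),((38,568),(-90,130,30)),
((640,329),(20,-120,40)),((640,428),(-20,-120,40)),((210,314),(20,60,40)),((206,409),(-20,60,40)),((223,515),(-65,50,60.5)),((468,523),(-65,-50,60.5))]
def T(p,P):
    c,s=np.cos(p[2]),np.sin(p[2]); x,y,z=np.array(P)/1000; return np.array([p[0]+c*x-s*y,p[1]+s*x+c*y,z])
def res(p): return np.concatenate([w2px("top",T(p,P))-(np.array(o)/5+[250,155]) for o,P in obs])
r=least_squares(res,[.5,0,0],loss='soft_l1'); print(r.x); print(np.round(res(r.x).reshape(-1,2),1))
p=r.x
def inv(W): 
    c,s=np.cos(p[2]),np.sin(p[2]); d=W[:2]-p[:2]; return np.array([c*d[0]+s*d[1],-s*d[0]+c*d[1]])*1000
for nm,(u,v),z in [("pinL",(112,503),87.5),("pinR",(577,546),87.5),("plate L",(368,373),38),("plate R",(632,380),38)]:
    q=inv(px2w("top",u/5+250,v/5+155,z/1000)); print(nm,q)
    if 'pin' in nm:
        y=50 if 'L' in nm else -50; print(np.hypot(q[0]+65,q[1]-y),np.arctan2(q[1]-y,q[0]+65))
# frame top edge: outer edge 120mm at angle a
for a in (1.7,1.75,1.8,1.85,1.9,1.95):
    for rr,off in((120,5),(120,-5)):
        x=75-rr*np.cos(a)+off*np.sin(a)*1; z=46+rr*np.sin(a)+off*np.cos(a)
        print(a,off,[np.round((w2px("top",T(p,(x,y,z)))-[250,155])*5) for y in(80,-80)],[np.round((w2px("side",T(p,(x,y,z)))-[260,165])*4) for y in(80,-80)])
for P in[(90,-170,30),(-90,-170,30),(20,-120,40),(-20,60,40)]: print(np.round((w2px("side",T(p,P))-[260,165])*4))
E
```

```text
[ 0.5279582   0.04867373 -0.02131121]
[[-1.3 -0.9]
 [ 0.2 -1. ]
 [ 0.8  0.7]
 [-1.2  0.5]
 [ 0.7  0.3]
 [-0.  -0.3]
 [ 0.1 -0.3]
 [ 0.  -0.1]
 [-0.   0.2]
 [ 0.1  0.7]]
pinL [-62.58862793  92.98133048]
43.04891967654199 1.5147522987953723
pinR [-71.93742752 -92.78229823]
43.34112299468753 -1.7315535452562585
plate L [-2.3463212  -6.42091018]
plate R [  -0.66679138 -116.19821956]
1.7 5 [array([149.,  78.]), array([573.,  96.])] [array([371.,  54.]), array([450., 192.])]
1.7 -5 [array([147., 103.]), array([572., 121.])] [array([355.,  53.]), array([432., 192.])]
1.75 5 [array([150.,  63.]), array([573.,  81.])] [array([380.,  55.]), array([460., 192.])]
1.75 -5 [array([148.,  88.]), array([573., 106.])] [array([365.,  54.]), array([443., 192.])]
1.8 5 [array([151.,  49.]), array([574.,  66.])] [array([390.,  56.]), array([471., 194.])]
1.8 -5 [array([149.,  73.]), array([573.,  91.])] [array([374.,  54.]), array([453., 192.])]
1.85 5 [array([152.,  35.]), array([574.,  52.])] [array([399.,  58.]), array([481., 195.])]
1.85 -5 [array([150.,  58.]), array([573.,  76.])] [array([384.,  55.]), array([464., 193.])]
1.9 5 [array([153.,  21.]), array([574.,  38.])] [array([408.,  60.]), array([490., 197.])]
1.9 -5 [array([151.,  44.]), array([574.,  61.])] [array([393.,  56.]), array([474., 194.])]
1.95 5 [array([154.,   8.]), array([574.,  25.])] [array([416.,  62.]), array([500., 200.])]
1.95 -5 [array([152.,  30.]), array([574.,  47.])] [array([402.,  58.]), array([484., 196.])]
[473. 494.]
[140. 539.]
[323. 438.]
[189. 266.]
```

```bash
cat >> h.py <<'E'
JP=[0.52796,0.04867,-0.02131]
def J(x,y,z):
    c,s=np.cos(JP[2]),np.sin(JP[2]); x,y,z=x/1000,y/1000,z/1000
    return np.array([JP[0]+c*x-s*y,JP[1]+s*x+c*y,z])
def Jinv(W):
    c,s=np.cos(JP[2]),np.sin(JP[2]); d=np.asarray(W)[:2]-JP[:2]
    return np.array([c*d[0]+s*d[1],-s*d[0]+c*d[1],W[2]*1])*1000
def O(th):  # tool down, tool y at angle th in jig xy
    a=th+JP[2]; y=np.array([np.cos(a),np.sin(a),0]); z=np.array([0,0,-1.]); return np.column_stack([np.cross(y,z),y,z])
def st(m=""): print(m,"t",round(robot.read_t(),2),"jig",np.round(Jinv(robot.read_position()),1),"F",np.round(robot.read_force(),1))
E
python3 - <<'E'
from h import *
h=np.pi/2
for nm,P,ths in[("plate",(0,-145,34),(h,-h)),("plate2",(0,-60,34),(h,-h)),("fr",(135,0,140),(h,-h)),("fr2",(-28,0,51),(h,-h)),("L",(-63,94,66),(h+1.515,-h+1.515)),("L2",(-21,50,66),(h,-h)),("R",(-72,-93,66),(h-1.73,-h-1.73)),("R2",(-21,-50,66),(h,-h))]:
    for th in ths:
        q=robot.ik(J(*P),O(th)); q2=robot.ik(J(P[0],P[1],280),O(th)); print(nm,round(th,2),None if q is None else np.round(q),q2 is not None)
st()
E
```

```text
plate 1.57 [  11.   19.  -31.    0.  -40. -102.] True
plate -1.57 [ 11.  19. -31.   0. -40.  78.] True
plate2 1.57 [  20.   19.  -31.   -0.  -40. -111.] True
plate2 -1.57 [ 20.  19. -31.   0. -40.  69.] True
fr 1.57 [  21.   23.   -7.    0.  -60. -112.] True
fr -1.57 [ 21.  23.  -7.   0. -60.  68.] True
fr2 1.57 [  28.   15.  -34.   -0.  -41. -119.] True
fr2 -1.57 [ 28.  15. -34.   0. -41.  61.] True
L 3.09 [ 40.  13. -34.   0. -43. -45.] True
L -0.06 [ 40.  13. -34.   0. -43. 135.] True
L2 1.57 [  33.   15.  -31.   -0.  -44. -124.] True
L2 -1.57 [ 33.  15. -31.   0. -44.  56.] True
R -0.16 [ 19.  10. -38.   0. -42. 150.] True
R -3.3 [ 19.  10. -38.   0. -42. -30.] True
R2 1.57 [  22.   14.  -32.    0.  -43. -113.] True
R2 -1.57 [ 22.  14. -32.   0. -43.  67.] True
 t 0.1 jig [-353.7  592.1  225.7] F [ 0.2 -0.  -0.5]
```

```bash
python3 - <<'E'
from h import *
h=np.pi/2
robot.move_gripper(0.0)
p=robot.read_position(); robot.servo_line([p[0],p[1],0.29],speed=.2)
robot.goto(J(0,-147,290),O(-h)); st("above")
robot.servo_line(J(0,-147,60),speed=.2); robot.servo_line(J(0,-147,34),speed=.05); st("down")
crop("side","s1.png",230,120,390,320,3)
E
```

```text
above t 4.88 jig [ 2.000e-01 -1.465e+02  2.899e+02] F [ 0.  -0.3  0.4]
down t 6.84 jig [  -0.  -147.    33.8] F [ 0.8 -0.1  0.1]
```

View pics/s1.png

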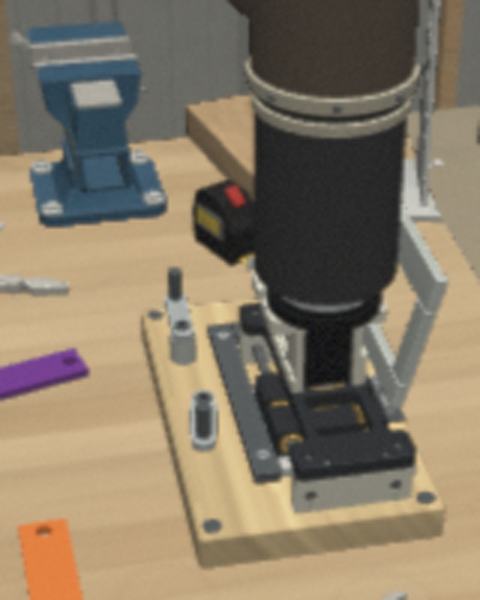

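The shut gripper stands in the channel mouth behind the plate (its body hides the tips), clear of the rails and frame. Next I push the plate.

```bash
python3 - <<'E'
from h import *
robot.servo_line(J(0,-80,34),speed=.06); st("push")
y=-80
while y<-55:
    y+=1; robot.servo_line(J(0,y,34),speed=.03)
    F=robot.read_force()
    if abs(F[1])>6: break
st("end %g"%y)
E
```

```text
push t 8.16 jig [ -0.1 -80.2  33.9] F [-0.6 -0.5 -0.2]
end -63 t 12.41 jig [ -0.8 -64.6  33.9] F [  0.3 -10.9   2.9]
```

```bash
python3 - <<'E'
from h import *
robot.servo_line(J(0,-85,34),speed=.1); robot.servo_line(J(0,-85,230),speed=.25)
robot.goto(J(135,0,250),O(-np.pi/2)); st()
crop("side","s2.png",230,120,390,320,3)
crop("top","t2.png",250,155,410,275,5)
E
```

```text
t 14.39 jig [1.346e+02 2.000e-01 2.474e+02] F [-0.5  0.4  0.2]
```

View pics/s2.png

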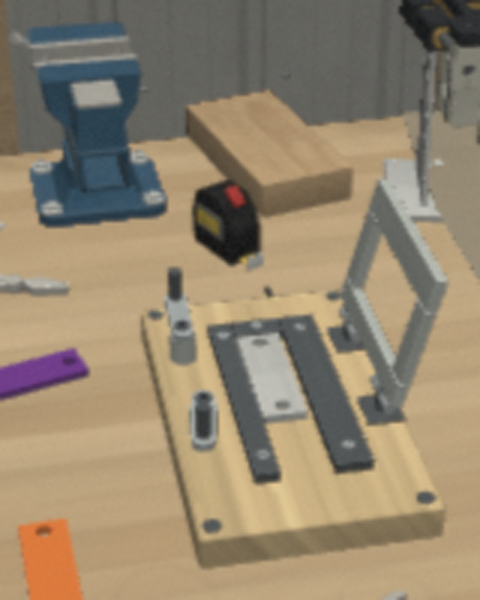

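View pics/t2.png

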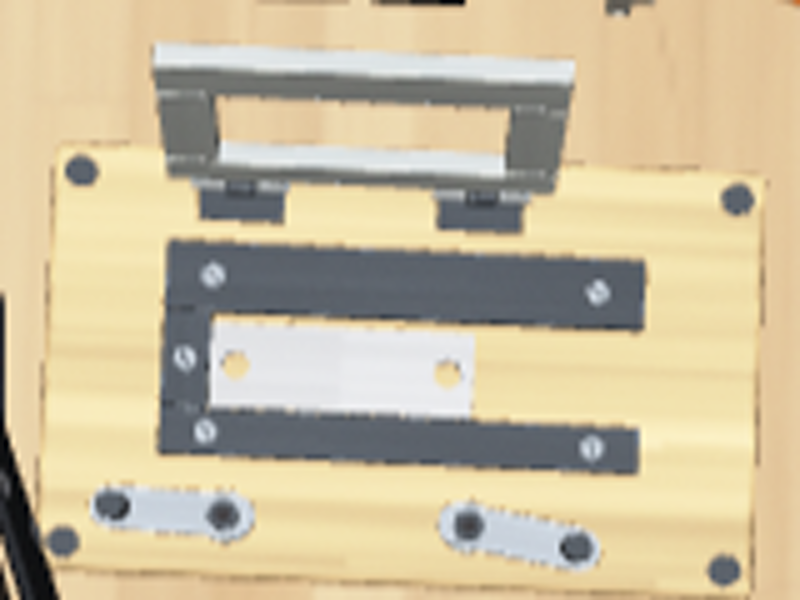

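```bash
python3 - <<'E'
from h import *
d=np.load("pics/top0.npy"); f,cx,cy,V=cam("top")
def W(u,v):
    z=d[v,u]; c=np.array([(u-cx)/f*z,(v-cy)/f*z,z]); return np.round(V[:3,:3].T@(c-V[:3,3]),3)
for u,v in[(267,100),(258,85),(245,70),(236,58),(232,55),(185,120),(150,95),(135,88)]: print(u,v,W(u,v))
E
```

```text
267 100 [0.798 0.168 0.036]
258 85 [0.802 0.177 0.125]
245 70 [0.812 0.196 0.181]
236 58 [0.82  0.207 0.222]
232 55 [0.821 0.212 0.234]
185 120 [0.753 0.341 0.031]
150 95 [0.756 0.368 0.196]
135 88 [0.76  0.388 0.222]
```

The plate's left end is flush with the stop (crop t2, about (210,365)). Uprights behind the jig start at x≈0.79, clear of the gripper. Now I swing the frame.

```bash
python3 - <<'E'
from h import *
hd=10
robot.servo_line(J(135,0,144),speed=.15); st("behind")
robot.servo_line(J(80+hd,0,148),speed=.1); st("upright")
for a in np.radians([78,66,54,42,30,20,12,6,2]):
    r=108
    x=75-r*np.cos(a)+5*np.sin(a); z=46+r*np.sin(a)+5*np.cos(a)
    robot.servo_line(J(x+hd,0,z),speed=.12); F=robot.read_force(); print(round(np.degrees(a)),np.round(F,1))
    if np.linalg.norm(F)>30: break
st()
crop("side","s3.png",230,120,390,320,3)
E
```

```text
behind t 15.35 jig [135.6  -0.  145.2] F [0.2 0.  0.2]
upright t 15.95 jig [9.000e+01 1.000e-01 1.485e+02] F [ 0.5  0.1 -0.8]
78 [ 0.2  1.2 -0.1]
66 [0.7 0.3 0.3]
54 [1.1 0.7 1.1]
42 [ 0.4 -0.7  0.7]
30 [-0.2  0.3  0.9]
20 [ 0.3 -0.6  0.6]
12 [-0.3  0.  -0. ]
6 [ 0.7 -0.3  0.9]
2 [-0.1  0.2 -0.1]
 t 18.74 jig [-22.7  -0.   55. ] F [-0.1  0.2 -0.1]
```

View pics/s3.png

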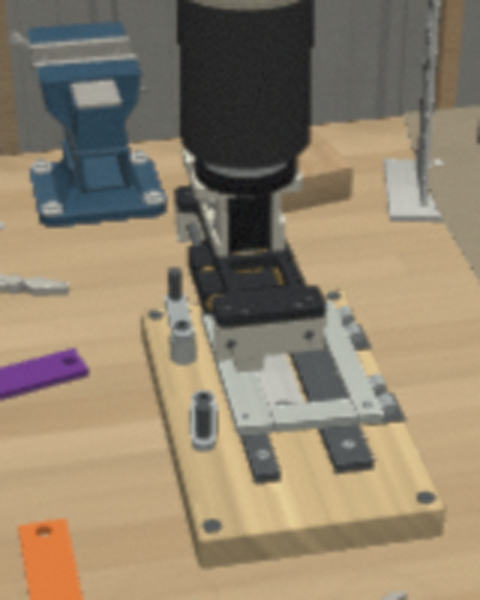

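The frame followed and is nearly down. Next I press it onto its hard stop, checking the force.

```bash
python3 - <<'E'
from h import *
z=55
while z>44:
    z-=1; robot.servo_line(J(-29,0,z),speed=.03)
    F=robot.read_force()
    if F[2]>12: break
st("pressed %g"%z)
robot.servo_line(J(-29,0,130),speed=.25); robot.move_gripper(0.25); 
robot.goto(J(-62,94,140),O(-np.pi/2+1.515)); st()
print(robot.read_grip_width(),robot.read_qpos())
crop("side","s4.png",230,120,390,320,3)
crop("top","t4.png",250,155,410,275,5)
E
```

```text
pressed 50 t 20.15 jig [-28.8   0.   51.1] F [-5.1  0.7 15.2]
 t 22.43 jig [-62.   93.9 140. ] F [ 0.7 -0.3 -0.5]
0.24560850998400072 [ 4.01494652e+01  7.52941295e+00 -2.91840282e+01 -8.11425004e-04
 -5.32825971e+01  1.35341868e+02]
```

View pics/s4.png

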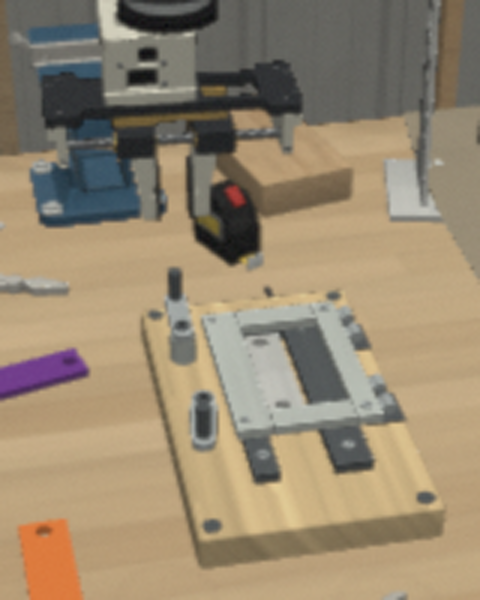

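View pics/t4.png

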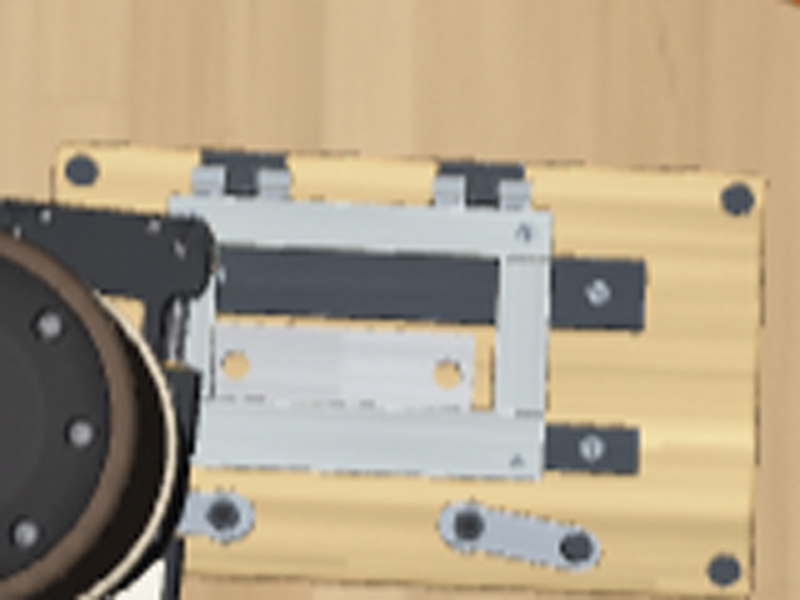

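Frame is flat down (the press stopped at z = 51.1 mm) and the plate is still at the stop. Now the left button.

```bash
cat >> h.py <<'E'
def turn(y0,th0,th1=0.0,z=67,n=9):
    for t in np.linspace(th0,th1,n):
        robot.servo_line(J(-65+44*np.cos(t),y0+44*np.sin(t),z),ori=O(t-np.pi/2),speed=.06)
        F=robot.read_force(); print(round(t,2),np.round(F,1))
        if np.linalg.norm(F)>30: print("STOP"); return False
    return True
E
python3 - <<'E'
from h import *
robot.servo_line(J(-62,94,95),speed=.15); robot.servo_line(J(-62,94,67),speed=.05); st("down")
robot.move_gripper(0.17); st("caged"); print(robot.read_grip_width())
if turn(50,1.515):
    robot.move_gripper(0.0); st("closed"); print(robot.read_grip_width())
E
```

```text
down t 23.68 jig [-61.9  94.   67. ] F [-0.7  0.6  0.1]
caged t 24.1 jig [-61.9  94.1  67.1] F [-0.1 -0.9 -0.1]
0.167732593762709
1.52 [-0.7 -0.5  0.5]
1.33 [-0.5  0.4 -0.4]
1.14 [-0.1  0.8  0.6]
0.95 [-0.9  0.6 -0.7]
0.76 [-0.5 -0.1  0.3]
0.57 [-0.4  0.6  0.3]
0.38 [1.3 0.6 0.1]
0.19 [ 0.4  0.5 -0.4]
0.0 [ 0.9 -0.2  0.7]
closed t 27.34 jig [-20.9  50.3  67. ] F [-0.1  1.1 -0.5]
0.1266367352539084
```

```bash
python3 - <<'E'
from h import *
t0=-1.73
robot.move_gripper(0.25); robot.servo_line(J(-21,50,130),speed=.2)
x,y=-65+44*np.cos(t0),-50+44*np.sin(t0)
robot.goto(J(x,y,130),O(t0-np.pi/2)); st()
robot.servo_line(J(x,y,95),speed=.15); robot.servo_line(J(x,y,67),speed=.05); st("down")
robot.move_gripper(0.17); st("caged"); print(robot.read_grip_width())
if turn(-50,t0):
    robot.move_gripper(0.0); st("closed"); print(robot.read_grip_width())
    robot.move_gripper(0.25); robot.servo_line(J(-21,-50,200),speed=.2)
    robot.goto(J(-110,-280,290),O(-np.pi/2)); st()
crop("side","s5.png",230,120,390,320,3)
crop("top","t5.png",250,155,410,275,5)
p,d=robot.grab_frame("top"); cv2.imwrite("pics/t5f.png",p[:,:,::-1])
E
```

```text
t 29.62 jig [-72.  -93.4 129.6] F [0.3 0.1 0.1]
down t 30.72 jig [-71.9 -93.5  66.9] F [0.2 0.8 0.6]
caged t 31.13 jig [-71.9 -93.4  67.1] F [-1.1  0.4 -0.3]
0.1708848090622883
-1.73 [ 0.5 -0.2 -0.7]
-1.51 [-0.2  0.8  0.2]
-1.3 [-0.5 -0.5 -1.1]
-1.08 [ 0.1  0.1 -0.4]
-0.86 [-0.3 -1.2  0.4]
-0.65 [-1.2  0.6 -0.3]
-0.43 [-1.3 -0.4  0.7]
-0.22 [ 0.2  0.3 -0. ]
0.0 [-0.9  0.8 -0.8]
closed t 34.58 jig [-20.9 -50.2  67.1] F [ 0.6 -1.1 -0.9]
0.12195066120725744
 t 36.89 jig [-109.9 -279.5  289.1] F [-0.5 -0.2 -0. ]
```

View pics/t5.png

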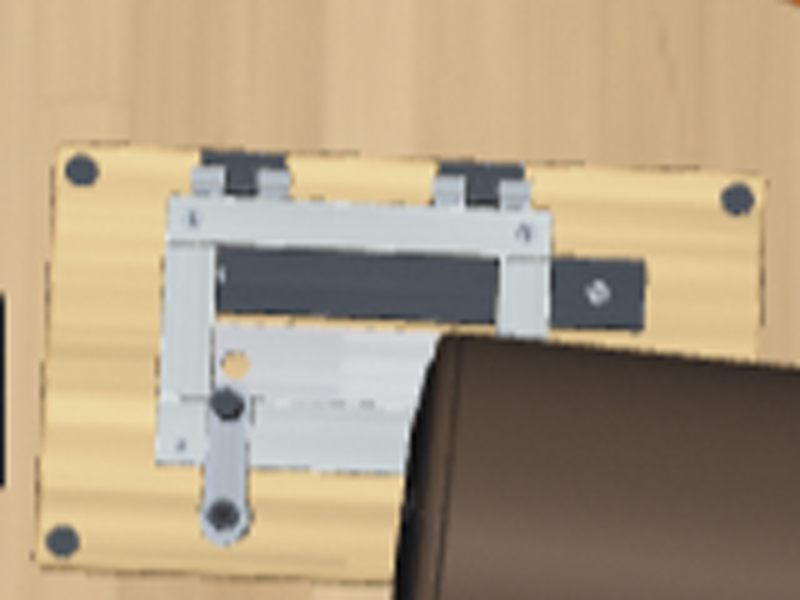

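View pics/t5f.png

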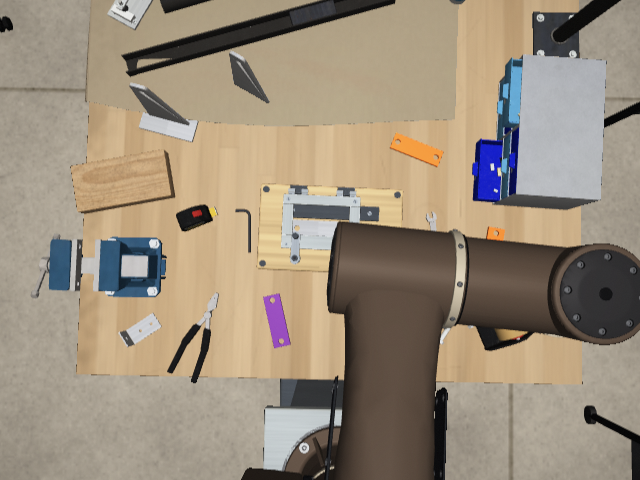

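The left button is across the bar, but the arm hides the right one. I'll move it back to the start side and look again.

```bash
python3 - <<'E'
from h import *
robot.movej([90.418,16,0.682,0,-70.136,60]); st(); print(robot.read_position())
p,d=crop("top","t6.png",250,155,410,275,5)
p,d=robot.grab_frame("top"); cv2.imwrite("pics/t6f.png",p[:,:,::-1])
crop("side","s6.png",230,120,390,320,3)
E
```

```text
t 40.19 jig [-352.7  587.9  277.9] F [0.2 0.6 0.9]
[0.18788078 0.64395452 0.27793775]
```

View pics/t6.png

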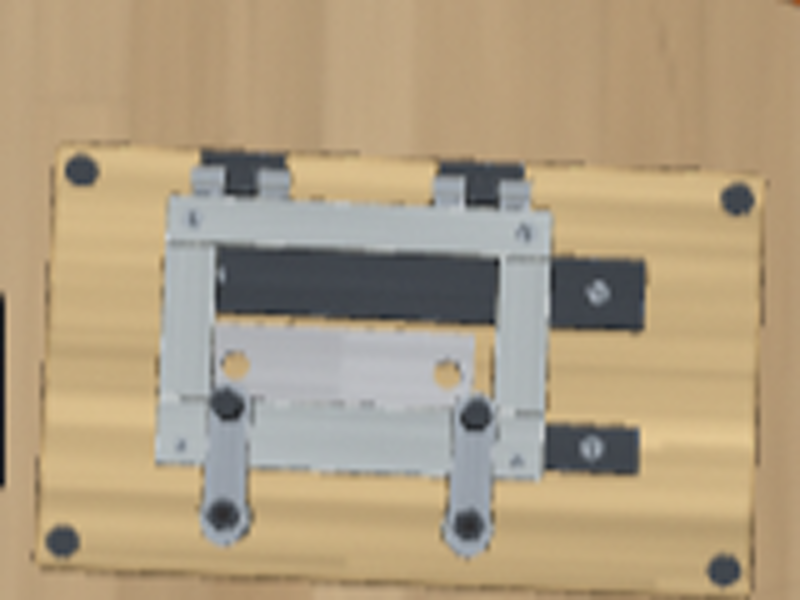

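View pics/s6.png

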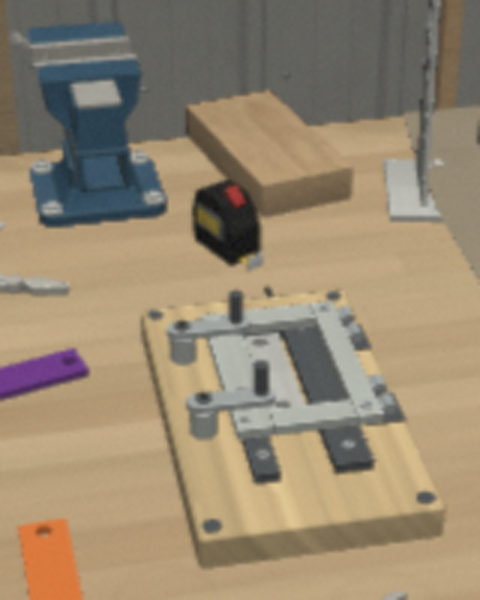

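View pics/t6f.png

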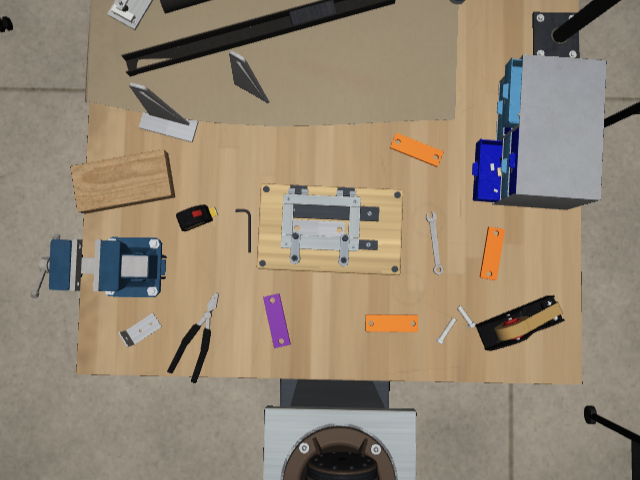

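Both buttons point across the bar (left pin at (228,404), right pin at (476,412) in crop t6). The bystanders show no visible movement. I'll check the angles numerically before handing in.

```bash
python3 - <<'E'
from h import *
for n,(u,v),(pu,pv),y in[("L",(228,403),(223,516),50),("R",(476,412),(468,524),-50)]:
    a=Jinv(px2w("top",u/5+250,v/5+155,.0875)); b=Jinv(px2w("top",pu/5+250,pv/5+155,.0625)); print(n,a[:2],b[:2],np.arctan2(a[1]-b[1],a[0]-b[0]))
# frame yaw reference: front and rear edges of the plate/rail vs jig yaw
A,B=px2w("top",250+157/5,155+463/5,.051),px2w("top",250+542/5,155+478/5,.051); print("bar yaw",np.arctan2(B[0]-A[0],-(B[1]-A[1])), JP[2])
a=cv2.imread("pics/top0.png").astype(int);b=cv2.imread("pics/t6f.png").astype(int);d=abs(a-b).max(2)
for n,(x0,y0,x1,y1) in dict(tape=(172,200,222,235),hex=(230,203,256,256),wrench=(422,205,445,280)).items(): print(n,(d[y0:y1,x0:x1]>40).sum())
E
```

```text
L [-20.74472554  48.61467115] [-65.08238502  49.85015393] -0.027858104446429596
R [-20.19662407 -50.49128055] [-64.15968461 -49.77526797] -0.016285246712638295
bar yaw -0.018393810702811857 -0.02131
tape 0
hex 0
wrench 0
```

```bash
python3 - <<'E'
from h import *
robot.job_done(); print(robot.read_t())
E
```

```text
the job is handed in; nothing more can be done
the job is handed in; nothing more can be done
```

The jig is loaded and the job is handed in; the last clock reading was 40.2 s of the 69 s allowed. I did the steps in the order asked:

1. **Plate:** I pushed it along the channel until the force rose at the stop (about 11 N). The pictures show its end flush against the stop face, before and after the frame came down.
2. **Frame:** I swung it over from behind and pressed it down with about 15 N. It stopped at z = 51.1 mm, where 51 mm is fully down.
3. **Turnbuttons:** I turned both by their pins. In the last picture the left one measures -0.03 rad and the right one -0.02 rad from square, which is close to the limit of what I can measure.

The tape measure, wrench and hex key showed no change between the first and last top pictures. The arm was clear of everything at the end. None of the checks failed. The only mismatch I saw was about 1.5 px between the two cameras early on, which is within the stated 2 mm calibration error.

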